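# Index the rack stage by one row with its hand wheel

### The job

Move the blue rack on one row: with the fingertips, push the red upright handle of the stage's hand wheel clockwise (seen from above) through exactly one full turn, so that the handle is back where it started, then move clear. Only push the handle from outside: never take it between the fingers. Leave the containers and other things standing round the stage alone.

Things in the scene. Friction and masses are not known exactly. Their poses are not given: they have to be found in the camera images.
- index_stage: small fixed screw stage on the worktop: base plate 305x168x12 mm, grey gearbox below a dark steel hand wheel, and beyond the wheel a white carriage with the blue rack. Origin: on the wheel's upright axis, at worktop height. Its x axis runs along the base plate from wheel to rack (plate from x = -75 to +230 mm, y = -84 to +84 mm). The rack stands between about x = 90 and 190 mm, its top at 92 mm; a thin row pointer on the +y side is 104 mm high. It does not move.
- wheel_hub (a point): top centre of the hand wheel's hub, on the wheel's upright axis, 88 mm above the worktop. The wheel's rim is a ring lying flat, 110 mm in mean diameter, 14 mm thick, its top 85 mm above the worktop, with three spokes.
- handle_top (a point): centre of the top of the red upright handle on the wheel's rim; 138 mm above the worktop, 55 mm from the wheel's axis. The handle is a pin 19 mm in diameter, standing free from 88 to 138 mm above the worktop (tapering in the uppermost 9 mm); it does not spin by itself. It goes round with the wheel.
- handwheel (a joint): angle of the hand wheel, rad, growing clockwise seen from above. At 0 the handle lies on the side of the stage's negative x axis (away from the rack). It starts anywhere from -0.8 to 0.8; one turn adds 6.283. Turns freely from -2.5 to 10.5, needs about 2 to 4 N at the handle and stays where it is left.
- carriage (a joint): travel of the carriage with the rack along the stage's x axis, m; geared to the wheel: 9 mm (one row) per turn, away from the wheel as the wheel turns clockwise.
- stage_rack: blue 96-well rack, 86x132x42 mm, lying loose between low lips on the carriage, its origin (centre of its underside) 50 mm above the worktop; it rides with the carriage and must not be lifted off.
- vial_a: small white vial with a brown cap, 21 mm across, 72 mm tall; origin at the centre of its underside. Bystander, loose: leave it alone.
- vial_b: small white vial with a brown cap, 21 mm across, 72 mm tall; origin at the centre of its underside. Bystander, loose: leave it alone.
- jar_teal: white container with a teal screw cap, 42 mm across, 88 mm tall; origin at the centre of its underside. Bystander, loose: leave it alone.
- control_a: white container with a red cap, 26 mm across, 83 mm tall; origin at the centre of its underside. Bystander, loose: leave it alone.
- control_b: white container with a red cap, 25 mm across, 80 mm tall; origin at the centre of its underside. Bystander, loose: leave it alone.
- pouch: flat black pouch, 82x145x14 mm, lying on the worktop; origin at the centre of its underside. Bystander, loose: leave it alone.

How it is judged:
By the outcome, as a careful person would: the job done as asked, in the order asked, and still so for the second after the job is handed in, with the robot touching nothing.
It also fails if it takes over 72 s, if anything falls off the work surface, if the arm or the gripper's body presses on something with over 40 N, if the wrist force passes 120 N, or if a joint passes its speed limit or range.

### The arm

A 6-joint arm with a two-finger parallel gripper is mounted at the origin on a cart in front of the work surface, level with it; the furniture and walls round the work are solid. World frame = base frame: x ahead of the robot, y to its left, z up, the work surface at z = 0. Lengths are in mm, angles in degrees, forces in N, time in s.
With the tool pointing down it reaches from about 350 to 850 mm from the base axis. Payload 8.1 kg.
Tool frame: the origin (TCP) lies between the finger pads; the fingertips stand 19 mm ahead of it and the grasp point (between the pads) is the TCP (nose_length is the distance from the TCP to the fingertips, in mm); y points along the fingers, x is the direction in which the jaws open and shut, and the axes are right-handed (so a half turn about y gives the same grasp; the last joint's range is limited). The gripper opens to 85 mm and grips with 20 to 120 N. Pads are 22 mm wide; open, the fingers measure 114 mm over their backs; the gripper's body (76 mm by 85 mm) begins 54 mm behind the grasp point. The pads swing forward as they close: fully open they stand 13 mm farther back than shut.
Start: joints at [-71.815, 7.471, 85.268, -0, 87.261, -4.893], TCP at [235.217, -551.977, 250.292] pointing down, gripper open.
Joint ranges: [-169.43, 169.43], [-51.17, 129.36], [1.28, 143.12], [-76.62, 256.62], [0, 156.53], [-152.29, 152.29]. Speed limits (degrees/s): [136.94, 136.94, 159.86, 180, 180, 180].

### API

Orientations are given as [roll, pitch, yaw] about the fixed x, y, z axes, in that order (R = Rz(yaw) Ry(pitch) Rx(roll)).
In Python, from bench import sense, snapshot, camera_info, hand_in, nose_length gives the robot as it stands.
- The arm moves only by the tool arm_command, never from a script. Its argument "commands" is a list of rows, each a list of 3 entries, a list of its own where there are three numbers: the opening in per cent of the stroke, from 0 (shut) to 100 (fully open), then the shift along the world's x, y, z in units of 30 mm (1.0 is 30 mm), then the turn, a rotation vector about the world's x, y, z in degrees. A call has 1 to 5 rows; each row shifts and turns the pose as measured when the row begins; what a row does not reach is not made up. A row lasts 1/12 s, in which the tool goes at most 41.7 mm and 7.16 degrees, less where a joint would pass 70% of its speed; a pose out of reach is approached as far as the arm can. A call is refused whole if a number of a shift passes 1 or a number of a turn 7.16, either way. A call with a gripper value outside its range is refused whole. The fingers move at their own pace and stop on an object; "force" is the grip in N (left out, the last holds). Time passes only in rows, so rows that do not move let the fingers close. It gives the time, the measured TCP pose, the force and the opening at its end, in the units of the state.
- sense(): the state, without advancing time (a new reading comes with each control period).
- snapshot(name): name is "side" or "top" or "wrist"; returns the picture (480x640x3 uint8, blue, green, red); there is no depth.
- camera_info(name): a dict with "fx", "fy", "cx", "cy" (pixels), "rvec" (rotation vector, rad) and "tvec" (3), from world to camera coordinates, as OpenCV has them; the wrist camera has in their place "hand_eye" (4x4, takes a point from camera to tool coordinates, whose origin is the TCP and whose axes are the tool frame's). Camera axes: x right, y down, z forward; pixel columns grow to the right and rows downward; lengths in mm; the calibration is good to about 2 mm. The wrist camera is an equidistant fisheye: a pixel r from the principal point sees the ray r / f radians off the axis. A picture is of the moment at which its call begins: read the wrist's pose just before it. camera_info takes no time and is no camera call.
- hand_in(): hands the job in, once; it reports no verdict.
The state is a dict: "time": time; "joint_pos": joint angles; "qd": joint speeds; "joint_efforts": joint torques, N m; "tool_pos": TCP position; "tcp_rot": TCP orientation; "ft_force": force on the tool from outside, world axes, zero at the start; "wrist_torque": the same for the moment, N m; "finger_gap": finger opening in mm.
Only numpy, scipy, OpenCV 4.12 (cv2) and the standard library are available. Lean on these libraries where they do the work, as an engineer would, in place of code of your own. Each camera call takes 0.05 s, during which the arm holds its last target. There are 200 camera calls.

## Working session

There is one attempt and no reset: what is moved stays moved. The work goes in short steps, Python scripts to look and compute and a tool call to move; the robot and the scene stay as the last step left them, time stands still between calls to the robot, and variables do not carry over. Pictures are saved under pics/ and viewed, about 8 in all and at most 12, crops included, and the job is handed in when it is done.

Besides the shell and the picture viewer there is one more tool, called after "Request:" as name(argument=value, ...), one argument or row to a line, values as JSON. arm_command: Moves the arm, as the interface text tells. Its arguments: {"type":"object","properties":{"commands":{"type":"array"},"force":{"type":"number"}},"required":["commands"]}

```bash
mkdir -p pics; ls; python3 - <<'E'
from bench import *
import cv2
print(sense(),nose_length)
for n in("side","top","wrist"):
    cv2.imwrite(f"pics/{n}0.png",snapshot(n)); print(n,camera_info(n))
E
```

```text
pics
{'time': 0.0, 'joint_pos': array([-7.18128106e+01,  7.51596443e+00,  8.53284828e+01, -1.77065024e-03,
        8.72622404e+01, -4.89243379e+00]), 'qd': array([-0.03994937,  0.05878493,  0.0778186 , -0.04009033, -0.10608601,
       -0.10702933]), 'joint_efforts': array([-2.74342310e-03, -5.69404435e+01, -5.00554097e+01, -3.28380838e-04,
        1.47850870e-02,  8.30338934e-06]), 'tool_pos': array([ 235.0617113 , -551.47942069,  249.24311222]), 'tcp_rot': array([-89.99266312,   0.10644978, -66.92028381]), 'ft_force': array([ 0.50804838, -0.58716492, -0.45705071]), 'wrist_torque': array([ 0.00881274, -0.03694385,  0.02384008]), 'finger_gap': 85.0987219417988} 19.0
side {'fx': 570.9893086654016, 'fy': 570.9893086654016, 'cx': 323.32276044781247, 'cy': 242.98357021650034, 'rvec': array([ 0.2843336 , -2.68278969,  1.41005335]), 'tvec': array([ 505.03102368,  218.22244649, 1215.36009329])}
top {'fx': 465.46788308703174, 'fy': 465.46788308703174, 'cx': 323.4488723378493, 'cy': 246.3281387024848, 'rvec': array([ 2.15068469, -2.14116139,  0.15273406]), 'tvec': array([-146.43263778,  562.32498579, 1412.571777  ])}
wrist {'fx': 371.64829954431775, 'fy': 371.64829954431775, 'cx': 319.4910617610241, 'cy': 246.2705929539087, 'hand_eye': array([[ 9.99999744e-01, -6.86787383e-04,  2.02783621e-04,
         6.29499256e-01],
       [-4.05542540e-04, -3.09749577e-01,  9.50818087e-01,
        -1.22366504e+02],
       [-5.90197725e-04, -9.50817926e-01, -3.09749777e-01,
         7.88609822e+01],
       [ 0.00000000e+00,  0.00000000e+00,  0.00000000e+00,
         1.00000000e+00]])}
```

View pics/top0.png

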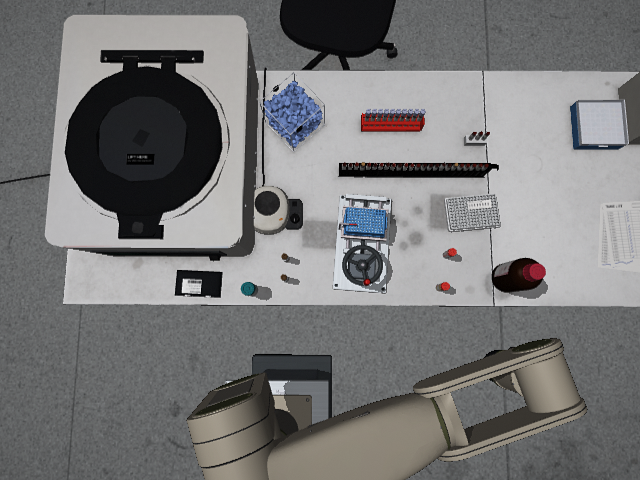

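View pics/side0.png

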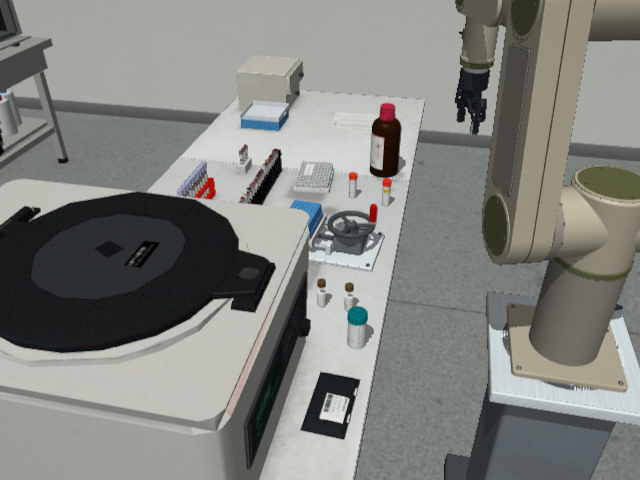

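The top view shows the wheel at about (363,265), the red handle at (367,282) and the rack at (365,222). In the side view the handle is at (373,212) and the wheel at about (352,222). Next I'll measure them.

```bash
cat > h.py <<'E'
import numpy as np, cv2
from bench import *
def ray(n,u,v):
    c=camera_info(n); R=cv2.Rodrigues(c["rvec"])[0]
    d=R.T@np.array([(u-c["cx"])/c["fx"],(v-c["cy"])/c["fy"],1]); return -R.T@c["tvec"],d/np.linalg.norm(d)
def onz(n,u,v,z):
    o,d=ray(n,u,v); return o+d*(z-o[2])/d[2]
def tri(p,q):
    (a,d),(b,e)=ray("top",*p),ray("side",*q)
    s=np.linalg.lstsq(np.c_[d,-e],b-a,rcond=None)[0]; x,y=a+s[0]*d,b+s[1]*e
    return (x+y)/2,np.linalg.norm(x-y)
def red(im,box):
    x0,y0,x1,y1=box; h=cv2.cvtColor(im[y0:y1,x0:x1],cv2.COLOR_BGR2HSV)
    m=((h[...,0]<8)|(h[...,0]>172))&(h[...,1]>150)&(h[...,2]>70)
    v,u=np.nonzero(m); return u+x0,v+y0
E
python3 - <<'E'
from h import *
t=cv2.imread("pics/top0.png"); s=cv2.imread("pics/side0.png")
u,v=red(t,(340,240,400,300)); print("top red",u.min(),u.max(),v.min(),v.max(),u.mean(),v.mean()); pt=(u.mean(),v.mean())
U,V=red(s,(360,195,382,230)); print("side red",U.min(),U.max(),V.min(),V.max(),U.mean(),V.mean())
print("handle onz top",onz("top",*pt,130), tri(pt,(U.mean(),V.mean())))
h=cv2.cvtColor(t,cv2.COLOR_BGR2HSV); m=cv2.inRange(h,(100,110,80),(120,255,255)); m[:195]=0;m[250:]=0;m[:,:335]=0;m[:,395:]=0
m=cv2.morphologyEx(m,cv2.MORPH_CLOSE,np.ones((5,5)))
r=cv2.minAreaRect(np.argwhere(m)[:,::-1].astype(np.float32)); print(r)
for p in cv2.boxPoints(r): print(onz("top",*p,92)[:2])
a=cv2.resize(t[185:300,325:405],None,fx=5,fy=5,interpolation=2); b=cv2.resize(s[190:275,300:390],None,fx=4.4,fy=5,interpolation=2)
b=cv2.copyMakeBorder(b,0,a.shape[0]-b.shape[0],0,0,0); cv2.imwrite("pics/c1.png",np.hstack([a,b])); print(a.shape,b.shape)
E
```

```text
top red 364 369 279 284 366.7692307692308 281.3076923076923
side red 370 376 204 221 372.72641509433964 212.54716981132074
handle onz top [ 448.20574214 -270.00889409  130.        ] (array([ 448.05621011, -271.82928436,  111.09824433]), np.float64(2.9226885714674746))
((364.9294128417969, 221.91763305664062), (42.79664611816406, 27.150564193725586), 4.398705005645752)
[ 593.95493252 -201.58732107]
[ 677.65281835 -208.04391261]
[ 667.97897657 -337.876222  ]
[ 584.45978743 -330.33104857]
(575, 400, 3) (575, 396, 3)
```

View pics/c1.png

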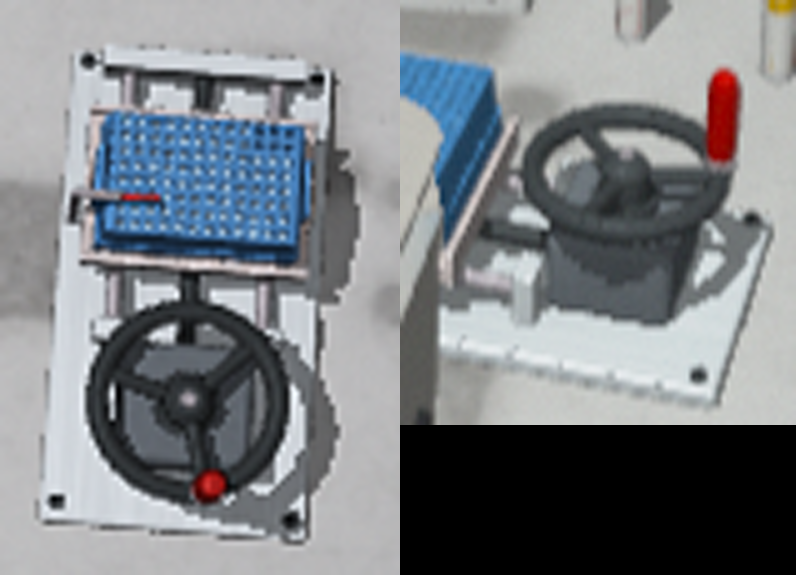

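The crop shows the hub at top pixel (362.7,264.5) and side pixel (351.8,221). The plate screws are at crop pixels (88,60), (317,78), (56,500) and (291,520). The handle is slightly right of the wheel's near side.

```bash
python3 - <<'E'
from h import *
f=lambda x,y:(325+x/5-.4,185+y/5-.4)
hub=onz("top",*f(189,398),88); print("hub",hub,tri(f(189,398),(351.6,220.6)))
print("rim",onz("top",*f(188,400),80))
ht=onz("top",*f(211,486),136); print("htop",ht,tri(f(211,484),(373.4,204.5)))
P=[onz("top",*f(*p),12)[:2] for p in((88,60),(317,78),(56,500),(291,520))]
for a,b in((2,0),(3,1)): d=P[a]*-1+P[b]; print("len,yaw",np.linalg.norm(d),np.degrees(np.arctan2(d[1],d[0])))
d=P[0]-P[1]; print("w,yaw",np.linalg.norm(d),np.degrees(np.arctan2(-d[0],d[1]))); print("screwmean",np.mean(P,0))
d=(ht-hub)[:2]; print("r,ang",np.linalg.norm(d),np.degrees(np.arctan2(d[1],d[0])))
s=cv2.imread("pics/side0.png")
t=cv2.imread("pics/top0.png")
for n,box,z in(("ctrl_a?",(430,270,460,300),83),("ctrl",(440,240,465,265),80)):
    u,v=red(t,box); print(n,onz("top",u.mean(),v.mean(),z))
for n,p,z in(("vial",(285,257),72),("vial",(284,278),72),("jar",(249,289),88)): print(n,onz("top",*p,z))
E
```

```text
hub [ 502.38545658 -261.1818649    88.        ] (array([ 500.48370592, -261.47010021,   86.52517897]), np.float64(4.110434181814426))
rim [ 502.01974194 -261.22642434   80.        ]
htop [ 446.37159401 -269.53758524  136.        ] (array([ 446.67077959, -269.58867368,  136.16410786]), np.float64(1.6838422925424055))
len,yaw 284.93089457201233 -4.122062670552335
len,yaw 285.5211783678177 -4.15711397831298
w,yaw 148.29386018022518 -4.375462269213599
screwmean [ 581.90463675 -267.39772253]
r,ang 56.633654854647354 -171.51561653863544
ctrl_a? [ 438.89302332 -507.46418322   83.        ]
ctrl [ 542.20258613 -532.16794213   80.        ]
vial [525.0707544  -27.14220405  72.        ]
vial [461.11587745 -25.16622686  72.        ]
jar [426.65212316  77.19149431  88.        ]
```

Hub is about (502.5,-261.3) and the handle top about (446.5,-269.5,136). That gives r = 56.6 against the nominal 55, yaw about -4.2°, and a joint angle of about -0.2 rad. I'll approach with the fingers shut to the handle's -y side.

Request:
arm_command(
  commands=[
    [0,[0.9,1,0],[0,0,0]],
    [0,[0.9,1,0],[0,0,0]],
    [0,[0.9,1,0],[0,0,0]],
    [0,[0.9,1,0],[0,0,0]],
    [0,[0.9,1,0],[0,0,0]],
  ],
  force=30,
)

```text
time: 0.57
tool_pos: [366.7, -401.0, 246.5]
tcp_rot: [-90.2, 0.2, -67.7]
ft_force: [-0.2, -0.3, -0.7]
finger_gap: 25.5
```

Request:
arm_command(
  commands=[
    [0,[0.85,0.85,0],[0,0,0]],
    [0,[0.85,0.85,0],[0,0,0]],
    [0,[0.8,0.75,0],[0,0,0]],
    [0,[0.5,0.4,0],[0,0,0]],
    [0,[0,0,0],[0,0,0]],
  ],
)

```text
time: 0.98
tool_pos: [463.7, -303.4, 245.3]
tcp_rot: [-90.1, 0.4, -67.3]
ft_force: [1.2, -1.7, -1.0]
finger_gap: -0.1
```

```bash
cat >> h.py <<'E'
from scipy.spatial.transform import Rotation as Ro
def wray(s,u,v):
    c=camera_info("wrist"); x,y=(u-c["cx"])/c["fx"],(v-c["cy"])/c["fy"]; r=np.hypot(x,y)
    d=np.array([x/r*np.sin(r),y/r*np.sin(r),np.cos(r)]); H=c["hand_eye"]
    R=Ro.from_euler("xyz",s["tcp_rot"],degrees=True).as_matrix()
    return R@H[:3,3]+s["tool_pos"],R@H[:3,:3]@d
def wonz(s,u,v,z):
    o,d=wray(s,u,v); return o+d*(z-o[2])/d[2]
E
python3 - <<'E'
from h import *
s=sense(); im=snapshot("wrist"); cv2.imwrite("pics/w1.png",im); print(s["tool_pos"],s["tcp_rot"],s["finger_gap"])
np.save("s1.npy",np.r_[s["tool_pos"],s["tcp_rot"]])
E
```

```text
[ 463.73215544 -303.36798595  245.3194353 ] [-90.07445152   0.40992772 -67.33647177] -0.0757080610322075
```

View pics/w1.png

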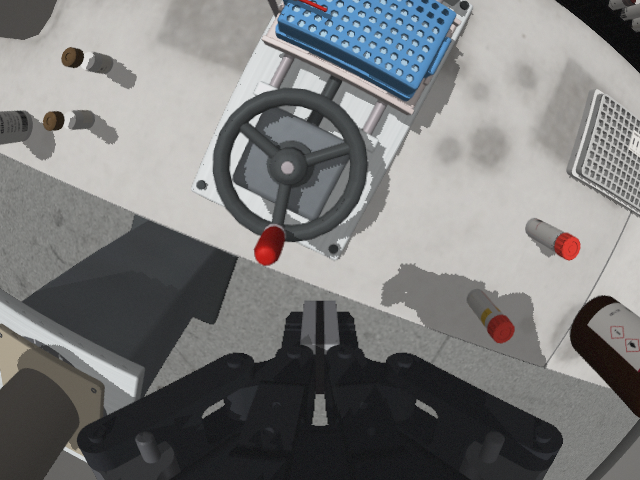

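The wrist view shows the hub at (287,168), the handle's red blob around (268,245) and the shut fingertips at (320,305), clear of everything. I'll check the positions from here.

```bash
python3 - <<'E'
from h import *
q=np.load("s1.npy"); s={"tool_pos":q[:3],"tcp_rot":q[3:]}
print("hub",wonz(s,287.5,168,88)); print("rim",wonz(s,290.5,161,82))
print("handle top",wonz(s,267.5,254,138),"base",wonz(s,272,232,90))
# two-view: wrist + top rays
for p,w in(((362.4,264.2),(287.5,168)),((366.8,281.8),(267.5,254))):
    a,d=ray("top",*p); b,e=wray(s,*w); t=np.linalg.lstsq(np.c_[d,-e],b-a,rcond=None)[0]; print((a+t[0]*d+b+t[1]*e)/2)
E
```

```text
hub [ 500.00471373 -261.69068319   88.        ]
rim [ 505.12539237 -261.54123739   82.        ]
handle top [ 449.09310353 -272.23413478  138.        ] base [ 449.16037156 -268.79885368   90.        ]
[ 501.28971834 -261.31037707   94.87021315]
[ 446.51137857 -271.10368501  130.58016465]
```

Request:
arm_command(
  commands=[
    [0,[0,0,-1],[0,0,0]],
    [0,[0,0,-1],[0,0,0]],
    [0,[0,0,-1],[0,0,0]],
    [0,[0,0,-0.6],[0,0,0]],
    [0,[0,0,0],[0,0,0]],
  ],
)

```text
time: 1.45
tool_pos: [460.6, -307.9, 135.7]
tcp_rot: [-90.1, 0.1, -67.4]
ft_force: [0.1, 0.6, -0.3]
finger_gap: -0.1
```

Request:
arm_command(
  commands=[
    [0,[0.15,0.18,-0.25],[0,0,0]],
    [0,[-0.1,0.09,0],[0,0,0]],
    [0,[-0.1,0.1,0],[0,0,0]],
  ],
)

```text
time: 1.7
tool_pos: [457.6, -298.3, 128.3]
tcp_rot: [-90.2, 0.1, -67.5]
ft_force: [0.6, 0.1, 0.9]
finger_gap: -0.3
```

```bash
python3 - <<'E'
import numpy as np
for t in range(224,-171,-8):
    a=np.radians(t); b=np.radians(t-8); p=np.array([502+55*np.cos(a),-261.4+55*np.sin(a)])
    d=55*np.array([np.cos(b)-np.cos(a),np.sin(b)-np.sin(a)])/30; print(t,p.round(1),d.round(2))
E
```

```text
224 [ 462.4 -299.6] [-0.16  0.2 ]
216 [ 457.5 -293.7] [-0.14  0.22]
208 [ 453.4 -287.2] [-0.1   0.23]
200 [ 450.3 -280.2] [-0.07  0.25]
192 [ 448.2 -272.8] [-0.04  0.25]
184 [ 447.1 -265.2] [0.   0.26]
176 [ 447.1 -257.6] [0.04 0.25]
168 [ 448.2 -250. ] [0.07 0.25]
160 [ 450.3 -242.6] [0.1  0.23]
152 [ 453.4 -235.6] [0.14 0.22]
144 [ 457.5 -229.1] [0.16 0.2 ]
136 [ 462.4 -223.2] [0.19 0.17]
128 [ 468.1 -218.1] [0.21 0.14]
120 [ 474.5 -213.8] [0.23 0.11]
112 [ 481.4 -210.4] [0.24 0.08]
104 [ 488.7 -208. ] [0.25 0.04]
96 [ 496.3 -206.7] [0.26 0.01]
88 [ 503.9 -206.4] [ 0.25 -0.03]
80 [ 511.6 -207.2] [ 0.25 -0.06]
72 [ 519.  -209.1] [ 0.24 -0.1 ]
64 [ 526.1 -212. ] [ 0.22 -0.13]
56 [ 532.8 -215.8] [ 0.2  -0.16]
48 [ 538.8 -220.5] [ 0.18 -0.18]
40 [ 544.1 -226. ] [ 0.15 -0.21]
32 [ 548.6 -232.3] [ 0.12 -0.23]
24 [ 552.2 -239. ] [ 0.09 -0.24]
16 [ 554.9 -246.2] [ 0.05 -0.25]
8 [ 556.5 -253.7] [ 0.02 -0.26]
0 [ 557.  -261.4] [-0.02 -0.26]
-8 [ 556.5 -269.1] [-0.05 -0.25]
-16 [ 554.9 -276.6] [-0.09 -0.24]
-24 [ 552.2 -283.8] [-0.12 -0.23]
-32 [ 548.6 -290.5] [-0.15 -0.21]
-40 [ 544.1 -296.8] [-0.18 -0.18]
-48 [ 538.8 -302.3] [-0.2  -0.16]
-56 [ 532.8 -307. ] [-0.22 -0.13]
-64 [ 526.1 -310.8] [-0.24 -0.1 ]
-72 [ 519.  -313.7] [-0.25 -0.06]
-80 [ 511.6 -315.6] [-0.25 -0.03]
-88 [ 503.9 -316.4] [-0.26  0.01]
-96 [ 496.3 -316.1] [-0.25  0.04]
-104 [ 488.7 -314.8] [-0.24  0.08]
-112 [ 481.4 -312.4] [-0.23  0.11]
-120 [ 474.5 -309. ] [-0.21  0.14]
-128 [ 468.1 -304.7] [-0.19  0.17]
-136 [ 462.4 -299.6] [-0.16  0.2 ]
-144 [ 457.5 -293.7] [-0.14  0.22]
-152 [ 453.4 -287.2] [-0.1   0.23]
-160 [ 450.3 -280.2] [-0.07  0.25]
-168 [ 448.2 -272.8] [-0.04  0.25]
```

Request:
arm_command(
  commands=[
    [0,[-0.02,0.06,0],[0,0,0]],
    [0,[-0.02,0.06,0],[0,0,0]],
  ],
)

```text
time: 1.87
tool_pos: [456.6, -295.1, 130.6]
tcp_rot: [-90.1, -0.0, -67.6]
ft_force: [0.9, 0.3, 0.9]
finger_gap: -0.0
```

Request:
arm_command(
  commands=[
    [0,[-0.02,0.06,0],[0,0,0]],
  ],
)

```text
time: 1.95
tool_pos: [456.5, -293.5, 131.9]
tcp_rot: [-90.0, -0.1, -67.6]
ft_force: [-0.7, 0.7, 0.4]
finger_gap: -0.1
```

Request:
arm_command(
  commands=[
    [0,[-0.02,0.06,0],[0,0,0]],
  ],
)

```text
time: 2.03
tool_pos: [456.3, -291.9, 133.0]
tcp_rot: [-90.0, -0.2, -67.6]
ft_force: [-0.8, -0.4, -0.1]
finger_gap: 0.1
```

Request:
arm_command(
  commands=[
    [0,[-0.02,0.06,0],[0,0,0]],
  ],
)

```text
time: 2.12
tool_pos: [456.0, -290.3, 133.8]
tcp_rot: [-90.0, -0.3, -67.5]
ft_force: [-0.2, -2.2, -1.3]
finger_gap: -0.2
```

Request:
arm_command(
  commands=[
    [0,[-0.02,0.03,-0.2],[0,0,0]],
  ],
)

```text
time: 2.2
tool_pos: [456.5, -290.0, 129.5]
tcp_rot: [-89.9, -0.5, -67.5]
ft_force: [2.2, -2.6, 1.5]
finger_gap: -0.0
```

Request:
arm_command(
  commands=[
    [0,[-0.02,0.06,0],[0,0,0]],
  ],
)

```text
time: 2.28
tool_pos: [455.8, -288.2, 128.9]
tcp_rot: [-89.9, -0.5, -67.5]
ft_force: [0.9, -2.5, -1.9]
finger_gap: 0.0
```

Request:
arm_command(
  commands=[
    [0,[-0.16,0.2,0],[0,0,0]],
    [0,[-0.07,0.25,0],[0,0,0]],
    [0,[-0.04,0.25,0],[0,0,0]],
    [0,[0,0.26,0],[0,0,0]],
    [0,[0.04,0.25,-0.05],[0,0,0]],
  ],
)

```text
time: 2.7
tool_pos: [452.1, -253.5, 129.5]
tcp_rot: [-89.5, -1.1, -67.7]
ft_force: [3.6, -4.9, 2.6]
finger_gap: 0.3
```

Request:
arm_command(
  commands=[
    [0,[-0.12,0.27,-0.04],[0,0,0]],
    [0,[0.07,0.25,0],[0,0,0]],
    [0,[0.1,0.23,0],[0,0,0]],
    [0,[0.14,0.22,0],[0,0,0]],
    [0,[0.16,0.2,0],[0,0,0]],
  ],
)

```text
time: 3.12
tool_pos: [461.8, -216.0, 128.2]
tcp_rot: [-89.6, -1.2, -67.7]
ft_force: [-2.0, -2.9, 0.2]
finger_gap: -0.1
```

Request:
arm_command(
  commands=[
    [0,[0.3,0,0],[0,0,0]],
    [0,[0.23,0.07,0],[0,0,0]],
    [0,[0.24,0.04,0],[0,0,0]],
    [0,[0.25,0.01,0],[0,0,0]],
    [0,[0.26,-0.02,0],[0,0,0]],
  ],
)

```text
time: 3.53
tool_pos: [502.5, -211.7, 127.3]
tcp_rot: [-89.9, -1.1, -67.6]
ft_force: [-7.9, -10.8, 1.7]
finger_gap: -0.2
```

```bash
python3 - <<'E'
from h import *
s=sense(); cv2.imwrite("pics/w2.png",snapshot("wrist")); print(s["tool_pos"],s["ft_force"])
E
```

```text
[ 502.54204945 -211.72220458  127.33608173] [ -7.9383475  -10.76843458   1.66166367]
```

View pics/w2.png

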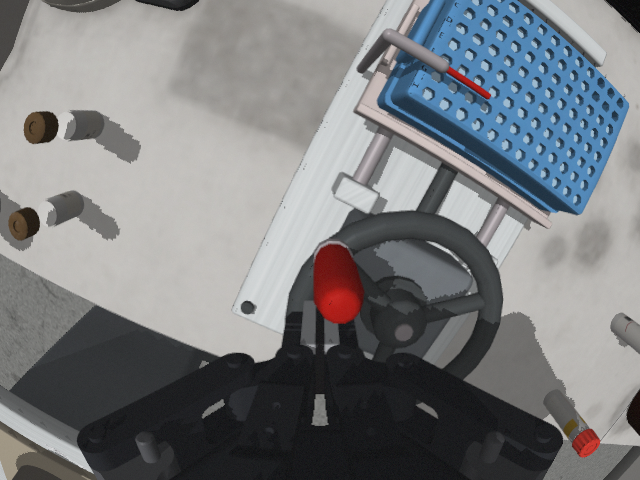

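The pin sits directly ahead of the shut fingers at about (338,290), and the push is working. I'll continue round.

Request:
arm_command(
  commands=[
    [0,[0.28,0.1,0.02],[0,0,0]],
    [0,[0.25,-0.04,0],[0,0,0]],
    [0,[0.24,-0.08,0],[0,0,0]],
    [0,[0.22,-0.12,0],[0,0,0]],
    [0,[0.2,-0.15,0],[0,0,0]],
  ],
)

```text
time: 4.0
tool_pos: [533.7, -229.7, 127.0]
tcp_rot: [-91.3, -1.3, -67.9]
ft_force: [-23.0, -5.8, 12.9]
finger_gap: 0.1
```

Request:
arm_command(
  commands=[
    [0,[0.0,-0.2,0.05],[0,0,0]],
    [0,[0.05,-0.25,0],[0,0,0]],
  ],
)

```text
time: 4.17
tool_pos: [535.1, -243.4, 127.5]
tcp_rot: [-91.5, -1.1, -67.9]
ft_force: [-8.1, 3.9, 5.4]
finger_gap: -0.2
```

Request:
arm_command(
  commands=[
    [0,[-0.1,0.3,0],[0,0,0]],
    [0,[0,0.3,0],[0,0,0]],
    [0,[0.3,0.1,0],[0,0,0]],
    [0,[0.3,0,0],[0,0,0]],
    [0,[0,0,0],[0,0,0]],
  ],
)

```text
time: 4.58
tool_pos: [554.3, -219.7, 126.8]
tcp_rot: [-91.3, -1.0, -68.0]
ft_force: [0.5, -0.3, -0.4]
finger_gap: -0.0
```

```bash
python3 - <<'E'
from h import *
s=sense(); cv2.imwrite("pics/w3.png",snapshot("wrist")); print(s["tool_pos"],s["ft_force"])
E
```

```text
[ 554.31945698 -219.6781613   126.75059852] [ 0.52846004 -0.28580124 -0.38699769]
```

View pics/w3.png

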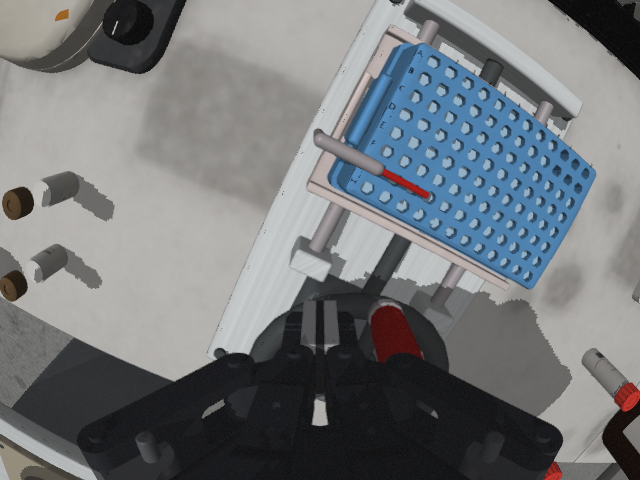

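The pin is now on the right side of the fingers, with the base at about (385,310), and nothing is in contact. I'll continue in the -y direction.

Request:
arm_command(
  commands=[
    [0,[-0.05,-0.3,0],[0,0,0]],
    [0,[-0.05,-0.3,0],[0,0,0]],
    [0,[0.04,-0.25,0],[0,0,0]],
    [0,[0.02,-0.26,0],[0,0,0]],
    [0,[-0.02,-0.26,0],[0,0,0]],
  ],
)

```text
time: 5.05
tool_pos: [550.8, -261.1, 126.0]
tcp_rot: [-91.5, -0.7, -67.8]
ft_force: [-4.0, 4.6, 2.0]
finger_gap: 0.1
```

Request:
arm_command(
  commands=[
    [0,[0.18,-0.2,0.02],[0,0,0]],
    [0,[0.02,-0.25,0],[0,0,0]],
    [0,[-0.05,-0.24,0],[0,0,0]],
    [0,[-0.09,-0.23,0],[0,0,0]],
  ],
)

```text
time: 5.38
tool_pos: [551.1, -292.6, 125.6]
tcp_rot: [-91.5, -0.5, -67.9]
ft_force: [0.6, 1.9, 0.1]
finger_gap: -0.0
```

Request:
arm_command(
  commands=[
    [0,[-0.2,-0.17,0.02],[0,0,0]],
    [0,[-0.19,-0.18,0],[0,0,0]],
    [0,[-0.2,-0.16,0],[0,0,0]],
    [0,[-0.22,-0.13,0],[0,0,0]],
  ],
)

```text
time: 5.72
tool_pos: [525.5, -315.1, 126.5]
tcp_rot: [-91.4, -0.6, -68.0]
ft_force: [2.2, 3.3, 0.1]
finger_gap: -0.2
```

Request:
arm_command(
  commands=[
    [0,[-0.26,0.0,0.02],[0,0,0]],
    [0,[-0.25,-0.04,0],[0,0,0]],
    [0,[-0.25,-0.02,0],[0,0,0]],
    [0,[-0.26,0.02,0],[0,0,0]],
  ],
)

```text
time: 6.05
tool_pos: [492.4, -317.7, 128.1]
tcp_rot: [-91.3, -0.7, -68.0]
ft_force: [5.8, 5.2, -0.3]
finger_gap: 0.2
```

Request:
arm_command(
  commands=[
    [0,[-0.25,0.08,0],[0,0,0]],
    [0,[-0.24,0.08,0],[0,0,0]],
    [0,[-0.23,0.11,0],[0,0,0]],
  ],
)

```text
time: 6.3
tool_pos: [469.2, -309.3, 129.0]
tcp_rot: [-91.1, -0.9, -68.0]
ft_force: [1.4, -1.5, -0.2]
finger_gap: -0.1
```

Request:
arm_command(
  commands=[
    [0,[-0.17,0.18,0],[0,0,0]],
    [0,[-0.12,0.14,0],[0,0,0]],
  ],
)

```text
time: 6.47
tool_pos: [458.7, -300.0, 129.6]
tcp_rot: [-91.2, -1.0, -68.1]
ft_force: [2.9, -1.7, -0.2]
finger_gap: -0.1
```

```bash
python3 - <<'E'
from h import *
s=sense(); print(s["tool_pos"],s["ft_force"])
a=cv2.imread("pics/side0.png")
b=snapshot("side"); t=snapshot("top"); w=snapshot("wrist"); cv2.imwrite("pics/w4.png",w)
for im in(a,b):
    u,v=red(im,(330,190,382,232)); print(len(u),u.mean(),v.mean(),v.min())
f=lambda im:cv2.resize(im[180:275,300:420],None,fx=3.3,fy=4,interpolation=2)
cv2.imwrite("pics/c2.png",np.hstack([f(b),cv2.resize(t[225:320,305:425],None,fx=3.3,fy=4,interpolation=2)]))
E
```

```text
[ 458.70708978 -300.01814787  129.64793308] [ 2.85466656 -1.71167366 -0.21511812]
106 372.72641509433964 212.54716981132074 204
112 372.3392857142857 210.88392857142858 202
```

View pics/c2.png

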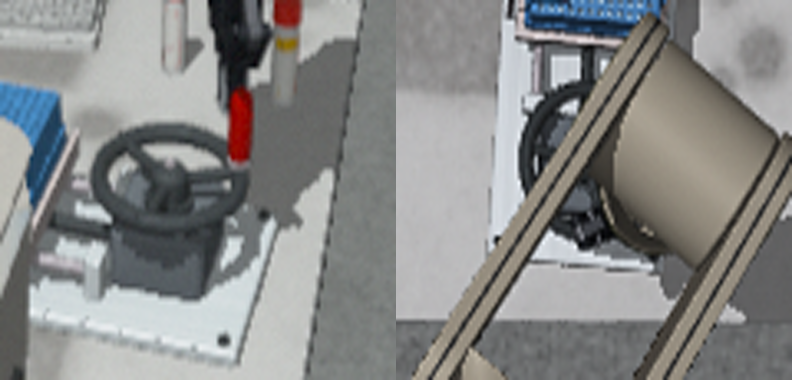

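In the side view the handle is fully visible in front of the fingers, 1.7 px above its starting place. I'll work out the remaining angle from that.

```bash
cat > m.py <<'E'
from h import *
def P(n,t,z=111):
    c=camera_info(n); a=np.radians(t); p=np.array([[502+55*np.cos(a),-261.4+55*np.sin(a),z]])
    return cv2.projectPoints(p,c["rvec"],c["tvec"],np.array([[c["fx"],0,c["cx"]],[0,c["fy"],c["cy"]],[0,0,1.]]),None)[0].ravel()
E
python3 - <<'E'
from m import *
for t in range(185,222,4): print(t,P("side",t).round(2),P("top",t,130).round(2))
print(P("side",189.5))
E
```

```text
185 [372.17 213.68] [365.45 281.65]
189 [372.2  212.89] [366.77 281.49]
193 [372.12 212.1 ] [368.07 281.24]
197 [371.94 211.31] [369.35 280.91]
201 [371.65 210.53] [370.6  280.48]
205 [371.26 209.77] [371.81 279.97]
209 [370.78 209.01] [372.99 279.37]
213 [370.2  208.28] [374.11 278.69]
217 [369.52 207.57] [375.19 277.94]
221 [368.76 206.88] [376.21 277.11]
[372.19457369 212.79320591]
```

Both estimates agree on about 8–9° left. The side view gives 8.4°, and the first-contact position near (456.2,-291) gives about 9°.

Request:
arm_command(
  commands=[
    [0,[-0.06,0.12,-0.02],[0,0,0]],
    [0,[-0.03,0.1,-0.02],[0,0,0]],
  ],
)

```text
time: 6.78
tool_pos: [456.3, -293.9, 128.7]
tcp_rot: [-91.2, -1.0, -68.1]
ft_force: [-0.1, -2.1, 1.2]
finger_gap: 0.0
```

```bash
cat > chk.py <<'E'
from m import *
s=sense(); print(s["tool_pos"],s["ft_force"]); b=snapshot("side")
for im in(cv2.imread("pics/side0.png"),b):
    u,v=red(im,(330,190,382,232)); print(len(u),u.mean(),v.mean())
    g=im[195:226,362:384].astype(float); w=np.clip(g[...,2]-g[...,:2].max(2)-30,0,None); V,U=np.mgrid[195:226,362:384]; print("soft",(w*U).sum()/w.sum(),(w*V).sum()/w.sum())
E
python3 chk.py
```

```text
[ 456.31517136 -293.88043889  128.72077622] [-0.12715073 -2.14040063  1.18226855]
106 372.72641509433964 212.54716981132074
soft 372.71893868526234 212.20545964792925
120 372.81666666666666 212.09166666666667
soft 372.61032603675994 212.3771127736215
```

Request:
arm_command(
  commands=[
    [0,[0.1,-0.25,0],[0,0,0]],
    [0,[0.1,-0.15,0.9],[0.6,0.5,0]],
    [0,[0,0,1],[0.5,0.5,0]],
    [0,[0,0,1],[0,0,0]],
    [0,[0,0,1],[0,0,0]],
  ],
)

```text
time: 7.25
tool_pos: [457.1, -301.4, 237.4]
tcp_rot: [-92.4, 1.7, -68.0]
ft_force: [-0.1, 0.3, 0.1]
finger_gap: 0.1
```

Request:
arm_command(
  commands=[
    [0,[0,0,0],[0,0,0]],
    [0,[0,0,0],[0,0,0]],
  ],
)

```text
time: 7.42
tool_pos: [460.0, -304.0, 244.9]
tcp_rot: [-92.1, 1.2, -68.0]
ft_force: [-0.3, 0.9, -0.6]
finger_gap: 0.2
```

```bash
cat > wc.py <<'E'
from m import *
import sys
s=sense(); w=snapshot("wrist"); cv2.imwrite("pics/%s.png"%sys.argv[1],w); print(s["tool_pos"],s["tcp_rot"])
q=np.load("s1.npy"); s1={"tool_pos":q[:3],"tcp_rot":q[3:]}
for st,im in((s1,cv2.imread("pics/w1.png")),(s,w)):
    u,v=red(im,(200,200,310,300)); n,_=cv2.minEnclosingCircle(np.c_[u,v].astype(np.float32))[:2]
    p=wonz(st,u.mean(),v.mean(),116); print(len(u),u.mean(),v.mean(),u.min(),u.max(),v.min(),v.max(),p, "ang",np.degrees(np.arctan2(p[1]+261.4,p[0]-502))%360)
E
python3 wc.py w5
```

```text
[ 460.04887572 -304.01482311  244.94937487] [-92.07884053   1.18149037 -67.96387178]
809 269.23485784919654 245.57107540173052 255 284 227 264 [ 447.21681254 -270.99217579  116.        ] ang 189.931439082164
841 275.3067776456599 235.84780023781212 261 289 217 255 [ 447.52222502 -273.14808427  116.        ] ang 192.16942406056145
```

Wrist view: 2.2° short. That agrees with the side view (2.3°) and the contact position (about 3°). I'll go back down for the last roughly 2 mm.

Request:
arm_command(
  commands=[
    [0,[0,-0.1,-1],[-0.5,-2,0]],
    [0,[0,0,-1],[0,0,0]],
    [0,[0,0,-1],[0,0,0]],
    [0,[0,0,-0.6],[0,0,0]],
    [0,[0,0,-0.05],[0,0,0]],
  ],
)

```text
time: 7.88
tool_pos: [460.1, -307.3, 130.1]
tcp_rot: [-90.3, -0.2, -67.9]
ft_force: [0.2, 0.8, 0.1]
finger_gap: -0.1
```

Request:
arm_command(
  commands=[
    [0,[-0.06,0.2,0],[0,0,0]],
    [0,[-0.04,0.1,-0.02],[0,0,0]],
    [0,[-0.02,0.05,-0.03],[0,0,0]],
    [0,[0,0,0],[0,0,0]],
  ],
)

```text
time: 8.22
tool_pos: [454.9, -294.7, 126.9]
tcp_rot: [-90.4, 0.1, -67.9]
ft_force: [-0.7, -0.8, -0.0]
finger_gap: -0.0
```

Request:
arm_command(
  commands=[
    [0,[0,0.04,0],[0,0,0]],
    [0,[0,0.03,0],[0,0,0]],
    [0,[0,0,0],[0,0,0]],
  ],
)

```text
time: 8.47
tool_pos: [456.7, -293.7, 130.4]
tcp_rot: [-90.3, -0.2, -67.9]
ft_force: [-0.0, 0.2, 0.5]
finger_gap: 0.1
```

Request:
arm_command(
  commands=[
    [0,[-0.03,0.05,-0.05],[0,0,0]],
    [0,[-0.02,0.03,0],[0,0,0]],
  ],
)

```text
time: 8.63
tool_pos: [456.4, -292.4, 130.6]
tcp_rot: [-90.2, -0.4, -67.9]
ft_force: [0.5, -2.2, -1.3]
finger_gap: -0.4
```

```bash
python3 chk.py
```

```text
[ 456.37512858 -292.35082338  130.61434188] [ 0.45846785 -2.24962782 -1.30974945]
106 372.72641509433964 212.54716981132074
soft 372.71893868526234 212.20545964792925
118 372.85593220338984 212.1271186440678
soft 372.67471691436657 212.31086341118188
```

Request:
arm_command(
  commands=[
    [0,[-0.02,0.05,-0.04],[0,0,0]],
    [0,[0,0,0],[0,0,0]],
  ],
)

```text
time: 8.85
tool_pos: [456.1, -291.3, 130.2]
tcp_rot: [-90.1, -0.5, -67.9]
ft_force: [0.5, -0.3, -0.9]
finger_gap: 0.2
```

```bash
python3 chk.py
```

```text
[ 456.09317763 -291.2768125   130.18746642] [ 0.533033   -0.33039153 -0.91377986]
106 372.72641509433964 212.54716981132074
soft 372.71893868526234 212.20545964792925
114 372.85087719298247 212.5701754385965
soft 372.66928922664283 212.6727760393384
```

The side mask now matches the start (212.57 against 212.55), and the TCP is at the first-contact position. I'll back off and check with a clear view.

Request:
arm_command(
  commands=[
    [0,[0.1,-0.25,0],[0,0,0]],
    [0,[0.1,-0.2,0.9],[0,0,0]],
    [0,[0,0,1],[0,0,0]],
    [0,[0,0,1],[0,0,0]],
    [0,[0,0,0.9],[0,0,0]],
  ],
)

```text
time: 9.32
tool_pos: [456.9, -301.7, 237.1]
tcp_rot: [-90.7, 0.6, -67.9]
ft_force: [0.7, -0.8, 0.6]
finger_gap: 0.1
```

Request:
arm_command(
  commands=[
    [0,[0,0,0],[0,0,0]],
    [0,[0,0,0],[0,0,0]],
    [0,[0,0,0],[0,0,0]],
  ],
)

```text
time: 9.57
tool_pos: [459.8, -304.8, 244.8]
tcp_rot: [-90.4, 0.1, -67.9]
ft_force: [0.1, -0.5, 0.1]
finger_gap: -0.1
```

```bash
python3 wc.py w6; python3 chk.py
```

```text
[ 459.83502848 -304.76850333  244.77467732] [-9.03589707e+01  6.43159435e-02 -6.79057694e+01]
809 269.23485784919654 245.57107540173052 255 284 227 264 [ 447.17001191 -270.99042585  116.        ] ang 189.92135624477464
815 268.1312883435583 240.2245398773006 253 282 221 259 [ 447.04016501 -271.11510286  116.        ] ang 190.02446709498605
[ 459.55031169 -304.51353042  244.06567429] [-0.45834997  0.02580057  0.58707488]
106 372.72641509433964 212.54716981132074
soft 372.71893868526234 212.20545964792925
107 372.70093457943926 212.62616822429908
soft 372.7076154376292 212.16419710544452
```

Request:
arm_command(
  commands=[
    [0,[-0.8,-1,0],[0,0,0]],
    [0,[-0.8,-1,0],[0,0,0]],
    [0,[-0.8,-1,0],[0,0,0]],
    [0,[-0.8,-1,0],[0,0,0]],
    [0,[-0.8,-1,0],[0,0,0]],
  ],
)

```text
time: 10.08
tool_pos: [338.0, -449.6, 235.3]
tcp_rot: [-90.4, 0.9, -67.1]
ft_force: [1.1, -0.3, 0.5]
finger_gap: -0.1
```

Request:
arm_command(
  commands=[
    [0,[-0.9,-1,0],[0,0,0]],
    [0,[-0.9,-1,0],[0,0,0]],
    [0,[-0.9,-0.5,0],[0,0,0]],
    [0,[0,0,0],[0,0,0]],
    [0,[0,0,0],[0,0,0]],
  ],
)

```text
time: 10.5
tool_pos: [244.7, -529.3, 225.7]
tcp_rot: [-90.5, 1.7, -67.5]
ft_force: [0.3, 0.1, -0.7]
finger_gap: -0.3
```

```bash
python3 - <<'E'
from m import *
t=snapshot("top"); t0=cv2.imread("pics/top0.png"); s=snapshot("side"); s0=cv2.imread("pics/side0.png")
for im in(t0,t):
    u,v=red(im,(340,260,400,300)); print("top",len(u),u.mean(),v.mean())
    g=im[272:292,357:378].astype(float); w=np.clip(g[...,2]-g[...,:2].max(2)-30,0,None); V,U=np.mgrid[272:292,357:378]; print(" soft",(w*U).sum()/w.sum(),(w*V).sum()/w.sum())
    h=cv2.cvtColor(im,cv2.COLOR_BGR2HSV); m=cv2.inRange(h,(100,110,80),(120,255,255))[195:250,335:395]; print(" blue",np.argwhere(m).mean(0))
for im in(s0,s):
    u,v=red(im,(355,190,382,232)); print("side",len(u),u.mean(),v.mean())
d=cv2.absdiff(t0,t).max(2); cv2.imwrite("pics/end.png",np.hstack([t[180:320,230:480],cv2.cvtColor(d[180:320,230:480],8)]).repeat(1,0)); print(sense()["tool_pos"])
E
```

```text
top 26 366.7692307692308 281.3076923076923
 soft 366.6859821048147 281.3924158500213
 blue [26.00234742 30.25938967]
top 26 366.7692307692308 281.3076923076923
 soft 366.74463519313304 281.3763948497854
 blue [23.04750594 30.28741093]
side 106 372.72641509433964 212.54716981132074
side 107 372.70093457943926 212.62616822429908
[ 245.82291673 -528.52239034  225.85568951]
```

View pics/end.png

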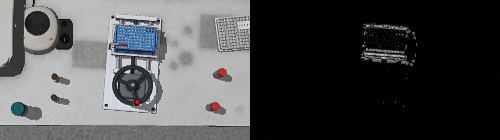

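The handle matches its start to within about 0.2°. The rack moved about 3 px (9 mm), and the difference image shows no other change.

```bash
python3 -c "
from bench import *
print(hand_in())"
```

```text
the job is handed in; nothing more can be done
None
```

I turned the wheel one full turn clockwise by pushing the red handle from outside with the shut fingertips. I then moved the arm clear and handed the job in, after about 10.5 s of the 72 s allowed.

- **Handle position:** it is back at its start to within about 0.2° in the top, side and wrist views.
- **Rack:** its image in the top view moved about 3 px away from the wheel, which is about 9 mm or one row.
- **Surroundings:** the before/after difference of the top view around the stage showed change only at the carriage and rack, plus a few pixels at the handle. The crop covers the vials, jar and controls, but it leaves out the pouch.

Two things did not go smoothly:

- **Force peak:** about a third of the way round, the fingers drifted inside the handle's circle and the wrist force reached about 27 N in the readings. I backed off and re-set them behind the handle, still pushing from outside.
- **Short first stop:** the first stop was about 2° short. The wrist, side and contact-position readings gave 2.2°, 2.3° and about 3°, while a colour-weighted side reading instead showed about 1° past. I finished with a small second push from the same side.

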